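# Return a film carton through the sprung flap

### The job

Post the red-banded carton into the returns box: with one finger push the orange self-closing flap open and hold it open, and with the other finger push the carton along the ledge, over the lip and into the box, without the carton shoving the flap. Then withdraw so that the flap springs fully shut. Do not lift either carton, and leave the blue-banded carton, the pen pot and the stapler where they stand.

Things in the scene. Friction and masses are not known exactly. Their poses are not given: they have to be found in the camera images.
- returns_box: Fixed grey box, 270 deep (x), 220 mm wide (y). Origin on the table below the lip's middle; x runs from ledge to flap, y left, z up. In its frame: flat ledge, top at z = 120, from x = -130 to the lip at x = 0 (side rims 5 mm high at |y| = 105 to 110); opening under the flap from x = 0 to 98; behind it a hood 168 high to x = 140. Nothing stands above ledge or flap: fingers reach both from above
- lip (a point): Middle of the lip, the ledge's far edge, on its top surface 120 mm above the table; axes as the returns box. A carton pushed past it falls into the bin below (floor 8 mm above the table). Beside the flap, side cheeks (5 mm thick, at 105 to 110 mm either side) rise with its slope
- flap (a joint): Orange flap, 105 long, 190 wide, 4 mm thick, hinged along the box's y at its far upper edge (box frame x = 98, z = 168 mm). At 0 rad, shut, it slopes 27 degrees down to the lip. Pushed in and down, away from the ledge, its value grows to a stop at 1.1 (just past vertical). A spring (0.18 Nm shut, 0.26 open) shuts it when let go; a finger pushing it forward just above ledge height feels 3 to 7 N
- flap_edge (a point): Middle of the flap's free lower edge (black rubber strip); moves with the flap. Shut: 4 mm beyond the lip, level with the ledge
- carton: The carton to return: loose brown cardboard box with a red band, 32 mm along its x, 46 mm along its y, 36 mm high, about 80 g. It stands on the ledge, on the left or the right half, its x roughly along the box's x. Origin: centre of its underside
- blue_carton: Like the red-banded carton but with a blue band; it stands on the other half of the ledge and stays there. Origin: centre of its underside
- pen_pot: Loose blue pen pot, 74 mm across, 90 mm high, pens reaching 135 mm, on the table beside the box. Origin: centre of its underside
- stapler: Loose black stapler, 130 x 36 x 52 mm, on the table on the other side of the box. Origin: centre of its underside
Not all that is in view belongs to the job. What is shaped like the blue_carton but yellow is not meant.

How it is judged:
On the way, in this order (a step that is already met when the one before it is completed fails the run):
1. a finger holds the flap open (over 0.2 rad) with the red-banded carton still on the ledge and not shoving the flap (value of joint flap above 0.2 rad and contact force between the fingers and flap above 0.5 N and x of carton in the frame of returns_box below 0 m and z of carton in the frame of returns_box above 0.115 m and contact force between carton and flap below 1.5 N), for 0.1 s.
2. the red-banded carton has gone over the lip into the bin (z of carton in the frame of returns_box below 0.075 m and x of carton in the frame of returns_box between -0.03 and 0.138 m and y of carton in the frame of returns_box between -0.108 and 0.108 m), for 0.1 s.
At the end, for the whole second after the job is handed in: The red-banded carton lies at rest in the bin (its underside's centre less than 75 mm above the table, within the box's walls), the flap is shut (within 0.05 rad), the blue-banded carton stands within 15 mm, and pen pot and stapler within 20 mm, of where they were, upright (all of step 2 and linear speed of carton below 0.03 m/s and value of joint flap below 0.05 rad and distance of blue_carton from where it was at the start of the episode below 0.015 m and angle between each of blue_carton, pen_pot's own z axis and vertical below 0.15 rad and distance of each of pen_pot, stapler from where it was at the start of the episode below 0.02 m); the robot touches nothing.
It fails at once if the red-banded carton is lifted more than 15 mm off the ledge (z of carton in the frame of returns_box above 0.135 m).
It fails at once if the blue-banded carton is lifted more than 15 mm off the ledge (z of blue_carton in the frame of returns_box above 0.135 m).
It fails at once if the red-banded carton, on the ledge, shoves the flap with more than 2 N (contact force between carton and flap above 2 N and z of carton in the frame of returns_box above 0.115 m).
It fails at once if the blue-banded carton is pushed more than 20 mm (distance of blue_carton from where it was at the start of the episode above 0.02 m).
It fails at once if the pen pot or the stapler is pushed more than 30 mm or tipped (distance of any of pen_pot, stapler from where it was at the start of the episode above 0.03 m or angle between pen_pot's own z axis and vertical above 0.4 rad).
It also fails if it takes over 35 s, if anything falls off the work surface, if the arm or the gripper's body presses on something with over 40 N, if the wrist force passes 120 N, or if a joint passes its speed limit or range.

### The arm

A 6-joint arm with a two-finger parallel gripper is mounted at the origin on the work surface. World frame = base frame: x ahead of the robot, y to its left, z up, the work surface at z = 0. Lengths are in m, angles in rad, forces in N, time in s.
With the tool pointing down it reaches from about 0.275 to 0.775 m from the base axis. Payload 14.6 kg.
Tool frame: the origin (TCP) lies on the centre line of the jaws, within the pads' length; the fingertips stand 25 mm ahead of it and the grasp point (between the pads) lies 6 mm ahead of it; z points along the fingers, y is the direction in which the jaws open and shut (so a half turn about z gives the same grasp; the last joint's range is limited). The gripper opens to 85 mm and grips with 20 to 120 N. Pads are 22 mm wide; open, the fingers measure 114 mm over their backs; the gripper's body (76 mm by 85 mm) begins 54 mm behind the grasp point. The pads swing forward as they close: fully open they stand 13 mm farther back than shut.
Start: joints at [1.11, 0.263, -0.048, 1.259, 0, 1.415], TCP at [0.158, 0.501, 0.225] pointing down, gripper open.
Joint ranges: [-2.65, 2.65], [-0.89, 1.7], [-1.18, 1.37], [-2.13, 2.11], [-1.35, 1.29], [-3.14, 3.14]. Speed limits (rad/s): [1.89, 1.89, 2.57, 2.79, 3.14, 3.14].

### API

Orientations are given as a rotation vector (axis times angle).
In Python, from cell import arm, claw, kin, state, read_camera, camera_params, workorder gives the robot as it stands. Calls block until the motion is done:
- arm.reach(position, orientation): joint-space move of the TCP to a pose.
- arm.move_l(position, frame=None, max_speed=0.15): straight line of the TCP; frame=None keeps the orientation; max_speed is the mean speed in m/s.
- arm.set_joints(angles): joint-space move.
- claw.release() and claw.grasp(): open the fingers fully, or close them until they stop; the grip force is fixed at half the most.
- arm.hold(seconds).
- kin.inverse_kinematics(position, orientation): joint angles nearest the present ones, or None.
- state(): the state.
- read_camera(name): name is "side" or "top"; returns (picture, depth): 480x640x3 uint8, red, green, blue; 480x640 float32, m along the optical axis (not along the pixel's ray), 0 where there is no reading.
- camera_params(name): a dict with "camera_matrix" (3x3 intrinsics, pixels), "xyz" and "rotation" of the camera in the world. Camera axes: x right, y up, looking along -z (the intrinsics and any distortion apply to the point x, -y, -z); pixel columns grow to the right and rows downward; lengths in m; the calibration is good to about 2 mm. A picture is of the moment at which its call begins. camera_params takes no time and is no camera call.
A pose or a line that the arm cannot do raises arm.MotionError and nothing moves.
- workorder.sign_off(): hands the job in, once; it reports no verdict.
The state is a dict: "t": time; "joints": joint angles; "dq": joint speeds; "tau": joint torques, N m; "eef_pos": TCP position; "eef_rot": TCP orientation; "force": force on the tool from outside, world axes, zero at the start; "ft_torque": the same for the moment, N m; "width": finger opening in m.
Only numpy, scipy, OpenCV 4.12 (cv2) and the standard library are available. Lean on these libraries where they do the work, as an engineer would, in place of code of your own. Each camera call takes 0.05 s, during which the arm holds its last target.

## Working session

There is one attempt and no reset: what is moved stays moved. The work goes in short steps, each a Python script; the robot and the scene stay as the last script left them, time stands still between calls to the robot, and variables do not carry over. Pictures are saved under pics/ and viewed, and the job is handed in when it is done.

```bash
ls; mkdir -p pics
python3 - <<'E'
from cell import *
import cv2,numpy as np
for n in("side","top"):
    p,d=read_camera(n); cv2.imwrite(f"pics/{n}0.png",p[:,:,::-1]); np.save(f"pics/{n}0_d.npy",d); np.save(f"pics/{n}0.npy",p)
    c=camera_params(n); print(n,c)
s=state(); print(s)
E
```

```text
pics
side {'camera_matrix': array([[443.25781596,   0.        , 316.17932066],
       [  0.        , 443.25781596, 237.26756472],
       [  0.        ,   0.        ,   1.        ]]), 'xyz': array([0.44701919, 0.62514534, 0.70167948]), 'rotation': array([ 0.12198279, -1.14318925, -2.73301488])}
top {'camera_matrix': array([[570.64475823,   0.        , 319.7417762 ],
       [  0.        , 570.64475823, 246.28552352],
       [  0.        ,   0.        ,   1.        ]]), 'xyz': array([0.40933205, 0.05113399, 1.28782134]), 'rotation': array([ 0.10771793, -0.10174187, -1.57858121])}
{'t': 0.1, 'joints': array([ 1.10968721e+00,  2.63465163e-01, -4.88498908e-02,  1.25938392e+00,
        3.13129104e-05,  1.41548185e+00]), 'dq': array([ 2.28923924e-04, -7.92809128e-05,  2.45450240e-03, -1.89484975e-03,
       -5.31419532e-04,  1.01855131e-04]), 'tau': array([ 4.69284074e-03, -6.38581038e+01,  3.85064292e+01,  1.00621517e-02,
        8.21914483e-06,  2.30694081e-05]), 'eef_pos': array([0.15794947, 0.50043034, 0.22428698]), 'eef_rot': array([-4.78425474e-01, -3.10464230e+00,  1.33601646e-03]), 'force': array([0.1076887 , 0.26261112, 0.59788049]), 'ft_torque': array([ 0.01627892,  0.09288231, -0.0187096 ]), 'width': 0.08587990018990684}
```

View pics/side0.png

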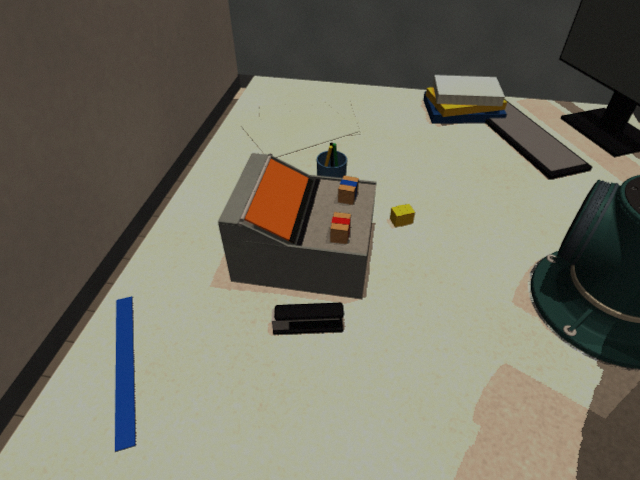

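View pics/top0.png

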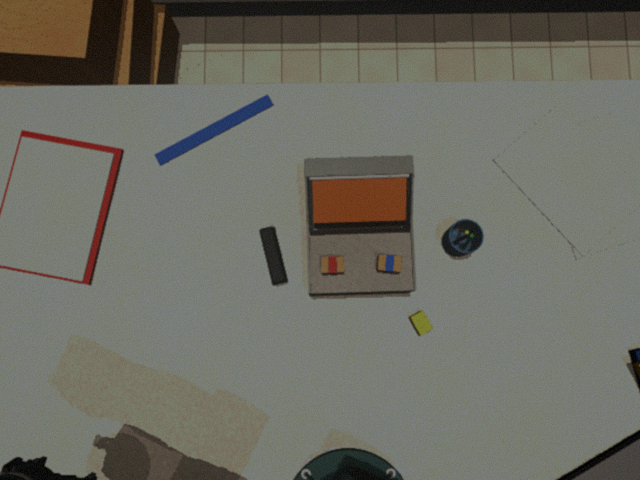

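The top view has the red-banded carton at (332,264) on the left half of the ledge. The blue-banded one is at (389,263) and the yellow decoy block is on the table at (420,323). The side view agrees: red at (341,227), blue at (348,190). The flap is at about (360,200) in the top view, the stapler at (273,256) and the pot at (462,238). Next I'll measure them and confirm the carton in an enlarged crop.

```bash
cat > h.py <<'E'
import numpy as np,cv2
from scipy.spatial.transform import Rotation as R
from cell import camera_params
def ray(n,uv):
    c=camera_params(n);K=c["camera_matrix"];uv=np.atleast_2d(np.asarray(uv,float))
    d=np.c_[(uv[:,0]-K[0,2])/K[0,0],-(uv[:,1]-K[1,2])/K[1,1],-np.ones(len(uv))]
    return np.array(c["xyz"]),R.from_rotvec(c["rotation"]).apply(d)
def onz(n,uv,z):
    o,d=ray(n,uv); t=(z-o[2])/d[:,2]; return o+t[:,None]*d
def proj(n,P):
    c=camera_params(n);K=c["camera_matrix"]
    q=R.from_rotvec(c["rotation"]).inv().apply(np.atleast_2d(P)-c["xyz"])
    return np.c_[K[0,0]*q[:,0]/-q[:,2]+K[0,2],K[1,1]*q[:,1]/q[:,2]+K[1,2]]
def pts(n,d):
    v,u=np.mgrid[0:480,0:640]; o,r=ray(n,np.c_[u.ravel(),v.ravel()])
    return (o+r*d.reshape(-1,1)).reshape(480,640,3)
E
python3 - <<'E'
from h import *
for n in("top","side"):
    p=np.load(f"pics/{n}0.npy");d=np.load(f"pics/{n}0_d.npy");P=pts(n,d)
    hsv=cv2.cvtColor(p,cv2.COLOR_RGB2HSV)
    ok=(d>0)
    # ledge points by depth
    reg=ok&(P[...,0]>.3)&(P[...,0]<.8)&(abs(P[...,1])<.25)
    led=reg&(abs(P[...,2]-.12)<.006); hood=reg&(abs(P[...,2]-.168)<.005)
    for nm,m,z in(("ledge",led,.12),("hood",hood,.168)):
        k,l,st,ce=cv2.connectedComponentsWithStats(m.astype(np.uint8))
        for i in np.argsort(-st[1:,4])[:2]+1:
            q=P[l==i]; r=cv2.minAreaRect(q[:,:2].astype(np.float32)*1000); print(n,nm,st[i],np.round(np.median(q,0),4),r)
    for nm,lo,hi in(("orange",(5,150,80),(14,255,255)),("red",(0,150,80),(4,255,255)),("red2",(174,150,80),(180,255,255)),("blue",(105,130,60),(125,255,255)),("yellow",(22,120,80),(35,255,255)),("brown",(8,60,60),(22,200,255))):
        m=cv2.inRange(hsv,lo,hi)
        k,l,st,ce=cv2.connectedComponentsWithStats(m)
        for i in np.argsort(-st[1:,4])[:3]+1:
            if st[i,4]>25:
                q=P[(l==i)&ok]; print(n,nm,st[i],np.round(ce[i],1),np.round(np.median(q,0),4),np.round(onz(n,ce[i],.156),4))
p=np.load("pics/top0.npy")[145:305,240:500]; a=cv2.resize(p,None,fx=3,fy=3,interpolation=cv2.INTER_CUBIC)
cv2.imwrite("pics/crop_top.png",np.clip(a[:,:,::-1]*1.6,0,255).astype(np.uint8))
p=np.load("pics/side0.npy")[140:300,215:415]; a=cv2.resize(p,None,fx=3.7,fy=3.7,interpolation=cv2.INTER_CUBIC)
cv2.imwrite("pics/crop_side.png",a[:,:,::-1])
E
```

```text
top ledge [ 307  209  109   85 5730] [ 0.5425 -0.029   0.1211] ((555.023193359375, -28.237014770507812), (167.68629455566406, 219.94740295410156), 1.1471394300460815)
top ledge [337 222  51   6 145] [ 0.6085 -0.037   0.124 ] ((609.7347412109375, -33.17521667480469), (103.6307144165039, 10.401009559631348), 89.74270629882812)
top hood [ 304  156  111   34 2777] [ 0.7134 -0.0242  0.1686] ((710.0079345703125, -25.67193603515625), (64.77355194091797, 221.67141723632812), 0.7323706150054932)
top hood [312 185   2   4   5] [0.6807 0.069  0.166 ] ((680.4755859375, 68.80254364013672), (5.943333148956299, 1.757899284362793), 18.872005462646484)
top orange [ 312  178   95   45 3957] [359.  199.9] [ 0.6564 -0.026   0.1491] [[ 0.6547 -0.0256  0.156 ]]
top orange [49 29 10  8 30] [52.7 32.5] [ 1.1887  0.7665 -0.1503] [[1.0224 0.614  0.156 ]]
top red [  21  131  101  153 1277] [ 89.6 190.7] [0.7371 0.5621 0.0131] [[0.6799 0.5211 0.156 ]]
top red [329 257   7  16 112] [332.  264.5] [0.5241 0.0306 0.1569] [[0.5241 0.0306 0.156 ]]
top red [  3 267  25   5  29] [ 15.3 269.1] [0.5355 0.7381 0.0129] [[0
[... 1659 characters left out ...]
 49] [433.8 109.4] [ 0.3391 -0.6497  0.0289] [[ 0.3597 -0.4137  0.156 ]]
side yellow [391 204  24  13 196] [402.3 209.7] [ 0.4074 -0.1623  0.0354] [[ 0.4143 -0.0197  0.156 ]]
side yellow [441 104  34   6 117] [454.5 105.8] [ 0.2871 -0.6423  0.0543] [[ 0.3093 -0.4415  0.156 ]]
side yellow [427  87   7   8  33] [430.4  89.8] [ 0.353  -0.7349  0.0537] [[ 0.3694 -0.518   0.156 ]]
side brown [    0     0   193   383 21309] [ 83.5 136.4] [ 1.5807 -0.609  -0.1585] [[ 1.1477 -0.1425  0.156 ]]
side brown [  454   360   186   120 15848] [557.  429.5] [ 0.1407  0.2781 -0.0003] [[0.2069 0.3541 0.156 ]]
side brown [   0   87  245  366 3052] [104.8 289.6] [ 1.5524 -0.2884 -0.7499] [[0.8625 0.2593 0.156 ]]
```

View pics/crop_top.png

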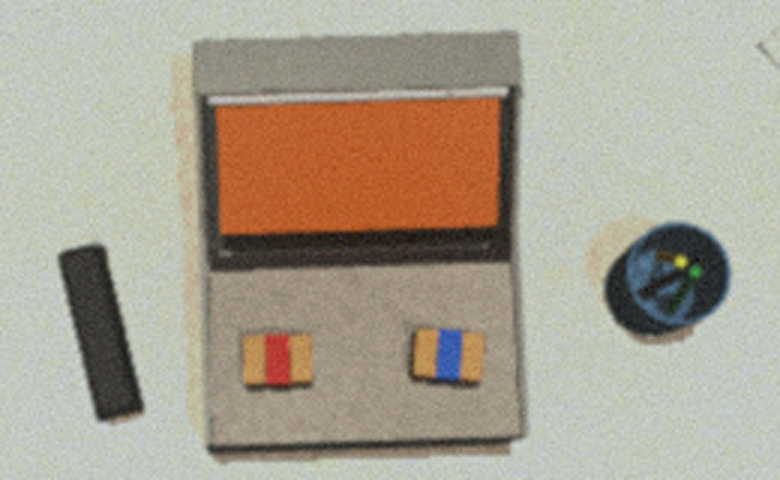

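View pics/crop_side.png

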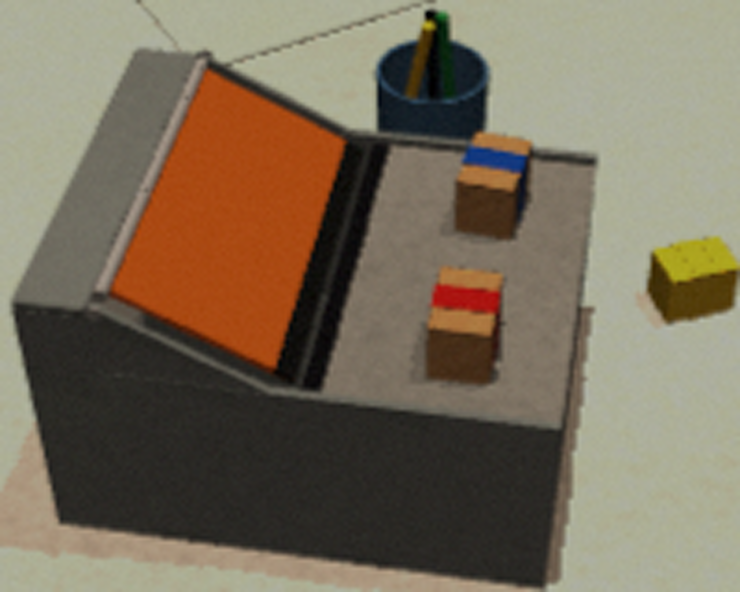

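The crops confirm the target: red band at crop (278,360) on the left half, aligned with the box, and the flap is shut. The blue-banded carton is on the right half, and the yellow block is on the table.

The box lip comes out at about (0.601, -0.027) with yaw about 0.019. In the box frame the carton is at about (-0.077, +0.059).

Plan: line the jaw axis up with box x, put the carton between the fingers, and use the front finger on the flap and the rear one on the carton. I'll go above it first and measure the fingertips.

```bash
cat >> h.py <<'E'
LIP=np.array([0.601,-0.0273,0.0]); YAW=0.019
def w(x,y,z): 
    c,s=np.cos(YAW),np.sin(YAW); return LIP+np.array([c*x-s*y,s*x+c*y,z])
def b(P):
    c,s=np.cos(YAW),np.sin(YAW); d=np.asarray(P)-LIP; return np.stack([c*d[...,0]+s*d[...,1],-s*d[...,0]+c*d[...,1],d[...,2]],-1)
def ori(sgn):
    y=sgn*np.array([np.cos(YAW),np.sin(YAW),0]); z=np.array([0,0,-1.]); x=np.cross(y,z)
    return R.from_matrix(np.c_[x,y,z]).as_rotvec()
E
python3 - <<'E'
from h import *
from cell import *
s=state()
p=w(-.056,.0595,.25)
for sg in(1,-1):
    q=kin.inverse_kinematics(p,ori(sg)); print(sg,None if q is None else np.round(q,3))
    q2=kin.inverse_kinematics(w(.04,.0595,.12),ori(sg)); print(None if q2 is None else np.round(q2,3))
E
```

```text
1 [-0.092  0.292  0.061  1.34  -0.     1.459]
[-0.076  0.505  0.049  1.115 -0.     1.476]
-1 [-0.092  0.292  0.061  1.34  -0.    -1.682]
[-0.076  0.505  0.049  1.115 -0.    -1.665]
```

Run:
```python
from h import *
from cell import *
s=state(); e=s["eef_pos"]
arm.move_l([e[0],e[1],.29],max_speed=.15)
arm.reach(w(-.055,.0595,.25),ori(1))
s=state(); print(s["t"],np.round(b(s["eef_pos"]),4),np.round(s["force"],2),s["width"])
p,d=read_camera("side"); P=b(pts("side",d)); cv2.imwrite("pics/s1.png",cv2.resize(p[80:320,200:500],None,fx=2.5,fy=2.5)[:,:,::-1])
m=(d>0)&(abs(P[...,1]-.06)<.03)&(abs(P[...,0]+.055)<.08)&(P[...,2]>.175)&(P[...,2]<.33)
q=P[m]; print(len(q))
for nm,k in(("front",q[:,0]>-.055),("rear",q[:,0]<-.055)):
    f=q[k]; f=f[f[:,2]<.27]; print(nm,len(f),np.round(np.percentile(f,[1,3,50,97,99],axis=0),4).tolist())
```

```text
2.8667 [-0.0551  0.0603  0.2501] [-0.62  0.01  0.29] 0.08550717581497749
897
front 1 [[-0.014, 0.0524, 0.2698], [-0.014, 0.0524, 0.2698], [-0.014, 0.0524, 0.2698], [-0.014, 0.0524, 0.2698], [-0.014, 0.0524, 0.2698]]Traceback (most recent call last):
  File "<stdin>", line 11, in <module>
    return _quantile_unchecked(
        a, q, axis, out, overwrite_input, method, keepdims, weights)
    return _ureduce(a,
                    func=_quantile_ureduce_func,
    ...<5 lines>...
                    overwrite_input=overwrite_input,
                    method=method)
    r = func(a, **kwargs)
    result = _quantile(arr,
                       quantiles=q,
    ...<2 lines>...
                       out=out,
                       weights=wgt)
    slices_having_nans = np.isnan(arr[-1, ...])
                                  ~~~^^^^^^^^^
IndexError: index -1 is out of bounds for axis 0 with size 0
```

View pics/s1.png

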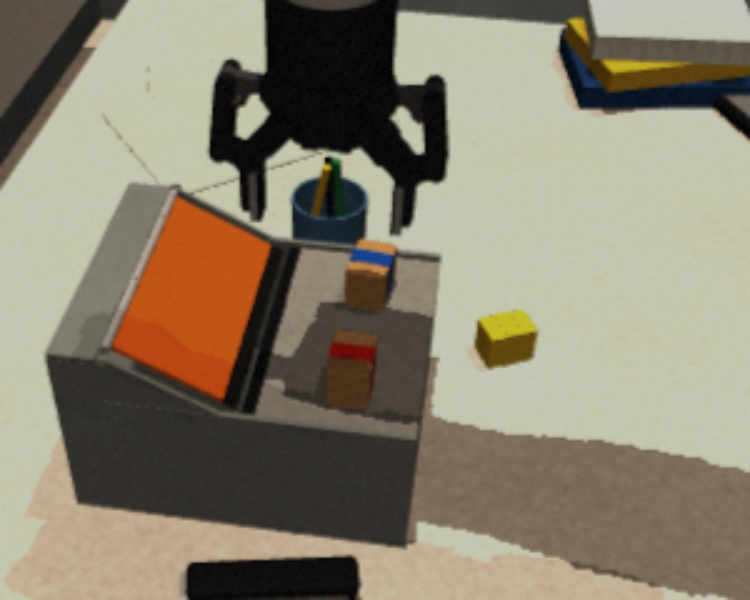

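The arm is above the carton with the fingers on either side of it. The side crop shows the fingertips at (257,218) and (396,232), and the linkage knuckles sit wider than the fingers at rows 65-155. I'll cast rays for the tip and knuckle heights onto the fingers' near-face plane to check clearance over the hood.

```bash
python3 - <<'E'
from h import *
def ony(uv,yb):
    o,d=ray("side",uv); n=np.array([-np.sin(YAW),np.cos(YAW),0]); t=(yb-(o-LIP)@n)/(d@n); return b(o+t[:,None]*d)
uv=np.array([[250,217],[262,219],[392,231],[401,234],[212,150],[222,66],[447,85],[440,172],[245,175],[413,190]])/2.5+[200,80]
for y in (.0715,.0595): print(y,np.round(ony(uv,y),3).tolist())
E
python3 - <<'E'
import cv2
from h import *
a=cv2.imread("pics/s1.png"); cv2.imwrite("pics/s1b.png",cv2.resize(cv2.convertScaleAbs(a[40:260,190:470],alpha=2.2,beta=20),None,fx=2.6,fy=2.6))
E
```

```text
0.0715 [[-0.008, 0.071, 0.275], [-0.016, 0.071, 0.274], [-0.101, 0.071, 0.275], [-0.107, 0.071, 0.273], [0.015, 0.071, 0.323], [0.005, 0.071, 0.381], [-0.127, 0.071, 0.381], [-0.128, 0.071, 0.322], [-0.006, 0.072, 0.307], [-0.112, 0.072, 0.307]]
0.0595 [[-0.005, 0.059, 0.266], [-0.013, 0.059, 0.265], [-0.1, 0.059, 0.266], [-0.106, 0.06, 0.264], [0.018, 0.059, 0.315], [0.008, 0.06, 0.375], [-0.126, 0.059, 0.374], [-0.128, 0.059, 0.314], [-0.003, 0.059, 0.299], [-0.112, 0.06, 0.299]]
```

View pics/s1b.png

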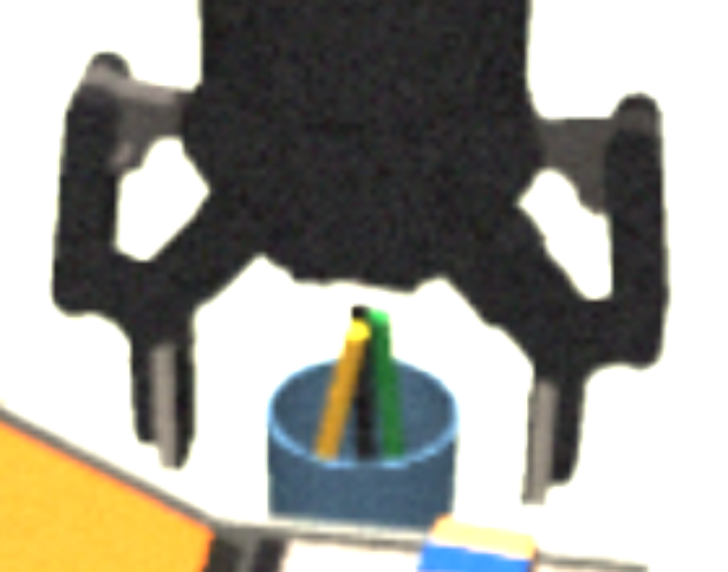

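The tip rays give z of about 0.27, but the TCP reading implies about 0.23. I'll check with the side depth and the top camera before descending.

Run:
```python
from h import *
from cell import *
s=state(); print(s["t"],s["eef_pos"],s["eef_rot"],s["joints"],b(s["eef_pos"]))
p,d=read_camera("side");P=b(pts("side",d))
for (u,v) in [(303,160),(303,155),(361,170),(362,165),(330,125),(287,130),(376,140)]:
    for du in(-2,0,2): print((u+du,v),p[v,u+du],round(float(d[v,u+du]),3),np.round(P[v,u+du],3))
print(np.round(proj("side",[w(-.055+sx*.05,.0595,.235) for sx in(1,-1)]),1))
t,dt=read_camera("top"); np.save("pics/t1.npy",t);cv2.imwrite("pics/t1.png",cv2.resize(cv2.convertScaleAbs(t[140:360,220:500],alpha=1.5),None,fx=2.6,fy=2.6)[:,:,::-1])
```

```text
2.9167 [0.54480427 0.03190887 0.25009153] [2.19866093e+00 2.24390409e+00 2.12323872e-04] [-9.08768318e-02  2.93208113e-01  6.35511040e-02  1.34100591e+00
  6.56087809e-05  1.45955217e+00] [-0.05506068  0.06026584  0.25009153]
(301, 160) [63 58 52] 0.716 [-0.01   0.072  0.289]
(303, 160) [7 8 5] 0.714 [-0.013  0.073  0.289]
(305, 160) [24 23 20] 0.73 [-0.014  0.059  0.28 ]
(301, 155) [60 58 53] 0.71 [-0.01   0.071  0.298]
(303, 155) [8 8 5] 0.708 [-0.014  0.072  0.299]
(305, 155) [23 22 18] 0.722 [-0.014  0.06   0.291]
(359, 170) [57 54 49] 0.709 [-0.104  0.072  0.28 ]
(361, 170) [65 65 57] 0.714 [-0.107  0.068  0.278]
(363, 170) [105 108  95] 0.712 [-0.111  0.069  0.279]
(360, 165) [51 48 43] 0.701 [-0.105  0.073  0.291]
(362, 165) [ 8  9 10] 0.708 [-0.108  0.067  0.287]
(364, 165) [25 23 25] 0.708 [-0.111  0.066  0.287]
(328, 125) [11 10 11] 0.664 [-0.053  0.07   0.355]
(330, 125) [12 10  9] 0.662 [-0.056  0.072  0.357]
(332, 125) [ 9  9 11] 0.662 [-0.059  0.071  0.357]
(285, 130) [ 9 11  8] 0.68 [0.013 0.073 0.342]
(287, 130) [ 9 11  9] 0.68 [0.01  0.073 0.342]
(289, 130) [ 7 10  9] 0.68 [0.007 0.073 0.342]
(374, 140) [13 14 11] 0.663 [-0.124  0.075  0.339]
(376, 140) [5 9 9] 0.665 [-0.127  0.073  0.339]
(378, 140) [26 25 23] 0.686 [-0.129  0.054  0.327]
[[300.6 181.7]
 [358.5 187.6]]
```

View pics/t1.png

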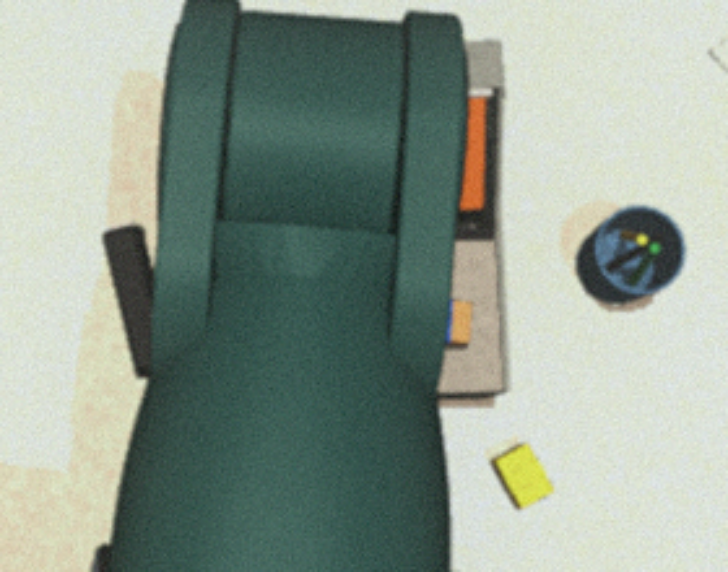

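Side depth agrees with the rays. The fingers' near face is at y=0.072 as expected, and the real tips are at z of about 0.274, which is 24 mm above the reported TCP height. I'll trust the camera over the nominal tool data, step down and re-measure there, watching the force.

```bash
cat >> h.py <<'E'
def tips(P,d,p,xc,zlo):
    # lowest finger points, on the near face of each finger
    out=[]
    for lo,hi in((xc-.062,xc-.038),(xc+.036,xc+.062)):
        m=(d>0)&(P[...,0]>lo)&(P[...,0]<hi)&(P[...,1]>.045)&(P[...,1]<.085)&(P[...,2]>zlo)&(P[...,2]<zlo+.14)&(p.max(-1)<125)
        q=P[m]; out.append((len(q),np.round(np.percentile(q[:,2],[0,2,5]),4).tolist() if len(q) else None, np.round(np.percentile(q[:,0],[5,95]),4).tolist() if len(q) else None))
    return out
E
python3 - <<'E'
from h import *
from cell import *
arm.move_l(w(-.055,.0595,.175),max_speed=.12)
s=state(); print(s["t"],np.round(b(s["eef_pos"]),4),np.round(s["force"],2))
p,d=read_camera("side");P=b(pts("side",d)); print(tips(P,d,p,-.055,.18))
cv2.imwrite("pics/s2.png",cv2.resize(cv2.convertScaleAbs(p[110:270,220:400],alpha=1.8),None,fx=4,fy=4)[:,:,::-1])
E
```

```text
3.7917 [-0.0547  0.0595  0.1756] [ 0.13 -0.4   0.44]
[(563, [0.1986, 0.2033, 0.2083], [-0.1158, -0.0941]), (602, [0.195, 0.2014, 0.2059], [-0.017, 0.0059])]
```

View pics/s2.png

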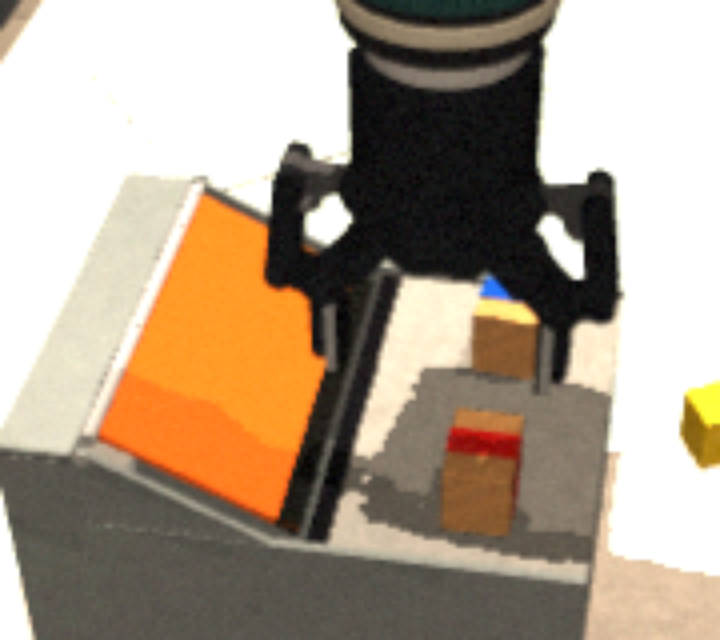

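The two heights agree on tip = TCP + 22 mm. The crop shows the flap shut and the red carton at (482,470) below and between the fingers. I'll back off 7 mm for clearance behind the carton, descend until the tips are about 15 mm above the ledge, and check.

Run:
```python
from h import *
from cell import *
arm.move_l(w(-.062,.0595,.175),max_speed=.1)
arm.move_l(w(-.062,.0595,.14),max_speed=.08)
s=state(); print(s["t"],np.round(s["force"],2))
if np.abs(s["force"]).max()<3:
    arm.move_l(w(-.062,.0595,.113),max_speed=.06)
s=state(); print(s["t"],np.round(b(s["eef_pos"]),4),np.round(s["force"],2))
p,d=read_camera("side");P=b(pts("side",d)); print(tips(P,d,p,-.062,.123))
cv2.imwrite("pics/s3.png",cv2.resize(cv2.convertScaleAbs(p[110:270,220:400],alpha=1.8),None,fx=4,fy=4)[:,:,::-1])
```

```text
4.6833 [-0.82 -0.34  0.71]
5.2833 [-0.062   0.0595  0.1129] [-0.66  0.71 -0.34]
[(499, [0.1234, 0.1406, 0.145], [-0.1226, -0.1011]), (527, [0.1316, 0.1402, 0.1446], [-0.024, -0.0014])]
```

View pics/s3.png

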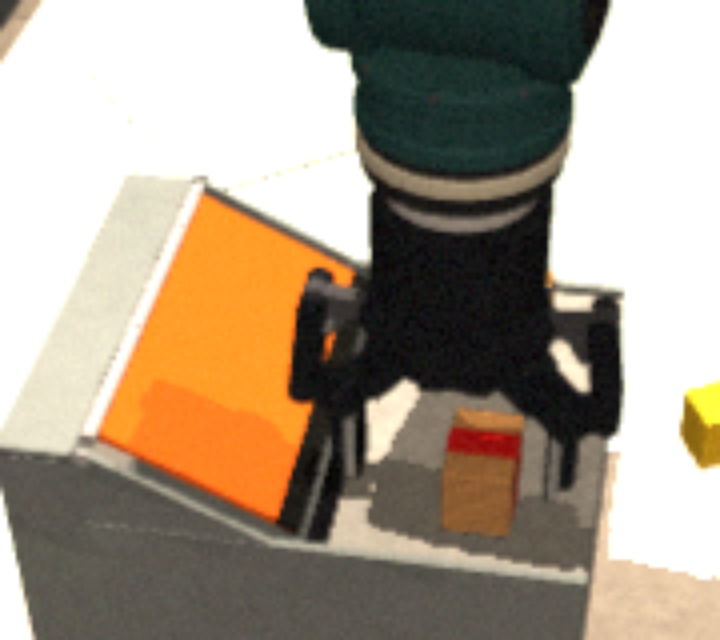

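The fingers stand on either side of the red carton: front finger at (350,470), rear at (565,480), nothing touching. Now I'll push forward until the front finger has the flap open.

Run:
```python
from h import *
from cell import *
for x in(-.03,-.01,.006):
    arm.move_l(w(x,.0595,.113),max_speed=.06); s=state(); print(round(s["t"],2),np.round(b(s["eef_pos"]),4),np.round(s["force"],2))
arm.hold(.15)
p,d=read_camera("side");P=b(pts("side",d)); print(tips(P,d,p,.006,.123))
cv2.imwrite("pics/s4.png",cv2.resize(cv2.convertScaleAbs(p[110:270,220:400],alpha=1.8),None,fx=4,fy=4)[:,:,::-1])
hsv=cv2.cvtColor(p,cv2.COLOR_RGB2HSV)
m=(cv2.inRange(hsv,(5,150,80),(14,255,255))>0)&(d>0)&(P[...,0]>0)&(P[...,0]<.11)&(abs(P[...,1])<.1)
q=P[m]; k=np.polyfit(q[:,0],q[:,2],1); print("flap open",-(np.radians(27)-np.arctan(k[0])))
m=((cv2.inRange(hsv,(0,150,60),(4,255,255))>0))&(abs(P[...,0])<.1)&(abs(P[...,1])<.1)
print("red band",m.sum(),np.round(np.median(P[m],0),4))
```

```text
6.02 [-0.0301  0.0595  0.1128] [-0.03  0.35  0.51]
6.5 [-0.0095  0.0595  0.1131] [ 0.16 -0.37  1.88]
6.92 [0.0064 0.0595 0.113 ] [-0.76 -0.23  3.08]
[(603, [0.1231, 0.1305, 0.1384], [-0.0535, -0.0329]), (584, [0.1231, 0.1264, 0.1301], [0.0445, 0.0669])]
flap open 0.1775360720991378
red band 83 [-0.02    0.0592  0.156 ]
```

View pics/s4.png

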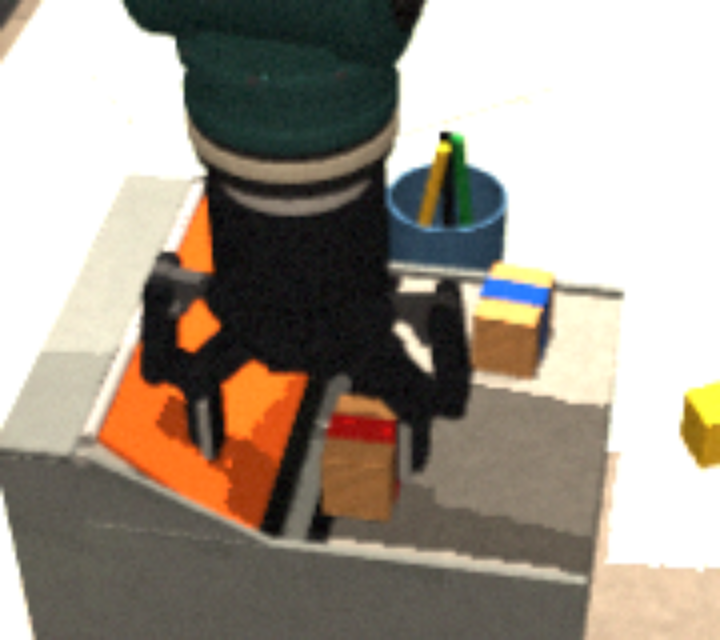

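The flap has opened to about 0.18 rad and the carton (red band at (360,430)) sits upright at x = -20 mm, against the rear finger and clear of the flap. I'll go a little further and hold there so step 1 is met clearly.

```bash
cat >> h.py <<'E'
def look(tag):
    from cell import read_camera
    p,d=read_camera("side");P=b(pts("side",d))
    cv2.imwrite(f"pics/{tag}.png",cv2.resize(cv2.convertScaleAbs(p[110:270,220:400],alpha=1.8),None,fx=4,fy=4)[:,:,::-1])
    hsv=cv2.cvtColor(p,cv2.COLOR_RGB2HSV)
    m=(cv2.inRange(hsv,(5,150,60),(14,255,255))>0)&(d>0)&(P[...,0]>0)&(P[...,0]<.11)&(abs(P[...,1])<.1)&(P[...,2]<.17)
    if m.sum()>30:
        q=P[m]; k=np.linalg.svd(q-q.mean(0),full_matrices=False)[2][2]; print("flap n",m.sum(),"open",np.arctan2(abs(k[0]),abs(k[2]))-np.radians(27))
    for nm,lo,hi in(("red",(0,150,50),(4,255,255)),("blue",(105,130,60),(125,255,255))):
        m=((cv2.inRange(hsv,lo,hi)>0))&(abs(P[...,0])<.13)&(abs(P[...,1])<.1)&(P[...,2]>.01)
        if m.sum()>8: print(nm,m.sum(),np.round(np.median(P[m],0),4))
    return p,d,P
E
python3 - <<'E'
from h import *
from cell import *
arm.move_l(w(.016,.0595,.113),max_speed=.06); s=state(); print(round(s["t"],2),np.round(b(s["eef_pos"]),4),np.round(s["force"],2))
arm.hold(.3); look("s5")
E
```

```text
7.43 [0.0159 0.0595 0.1128] [-2.83  0.1   3.06]
flap n 1206 open 0.29581602646879357
red 88 [-0.0119  0.0597  0.1563]
blue 67 [-0.0769 -0.0551  0.1558]
```

View pics/s5.png

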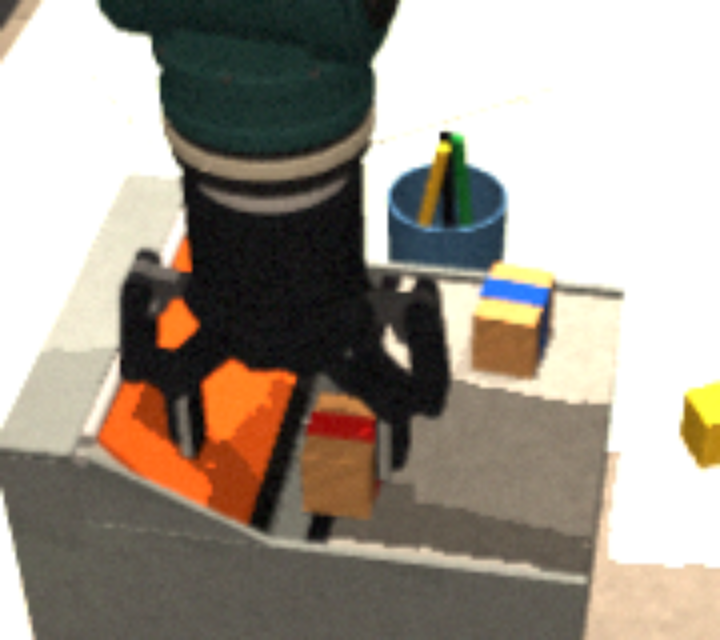

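The flap is held at about 0.30 rad, the carton is still on the ledge at x = -12 mm, and the blue carton hasn't moved. Step 1 should be met. Now I'll push it over the lip.

Run:
```python
from h import *
from cell import *
for x in(.026,.034):
    arm.move_l(w(x,.0595,.113),max_speed=.06); s=state(); print(round(s["t"],2),np.round(b(s["eef_pos"]),4),np.round(s["force"],2)); 
    if np.abs(s["force"]).max()>20: break
arm.hold(.2); look("s6")
```

```text
8.1 [0.0256 0.0595 0.1127] [-5.83 -0.24  2.38]
8.38 [0.0328 0.0596 0.1123] [-8.69 -0.46  1.15]
flap n 660 open 0.8006264110100956
blue 67 [-0.0766 -0.0543  0.1562]
```

View pics/s6.png

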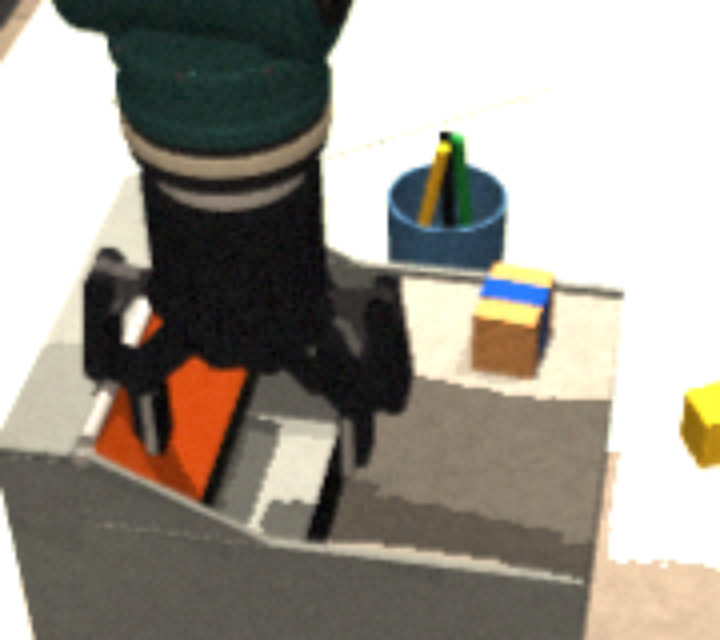

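The carton has left the ledge and dropped into the bin, hidden behind the near wall. The flap is at about 0.80 rad and the blue carton is in place. I'll retrace so the flap follows the finger shut, then go up and away.

Run:
```python
from h import *
from cell import *
arm.move_l(w(-.055,.0595,.113),max_speed=.08); s=state(); print(round(s["t"],2),np.round(b(s["eef_pos"]),4),np.round(s["force"],2))
look("s7a")
arm.move_l(w(-.055,.0595,.27),max_speed=.12)
arm.set_joints([1.11,.263,-.048,1.259,0,1.415])
arm.hold(.3); s=state(); print(round(s["t"],2),np.round(s["force"],2))
p,d,P=look("s7")
t,dt=read_camera("top")
cv2.imwrite("pics/t7.png",cv2.resize(cv2.convertScaleAbs(t[145:345,240:500],alpha=1.6),None,fx=3,fy=3)[:,:,::-1])
for n,a,z in(("top0",np.load("pics/top0.npy"),0),("top7",t,0)):
    hsv=cv2.cvtColor(a,cv2.COLOR_RGB2HSV)
    for nm,(r0,r1,c0,c1),m in(("stapler",(215,295,250,295),a.max(-1)<60),("blue",(245,280,370,405),cv2.inRange(hsv,(105,130,60),(125,255,255))>0),("pot",(210,265,435,490),a.max(-1)<100)):
        v,u=np.nonzero(m[r0:r1,c0:c1]); print(n,nm,len(u),round(u.mean()+c0,2),round(v.mean()+r0,2))
```

```text
9.89 [-0.0545  0.0595  0.113 ] [-0.33 -0.72 -0.02]
flap n 2651 open 0.0038431353945898583
blue 21 [-0.0909 -0.0512  0.1564]
13.88 [-0.66  0.62 -0.09]
flap n 3047 open 0.0017882931639390809
blue 67 [-0.0768 -0.0544  0.1562]
top0 stapler 882 273.22 255.44
top0 blue 104 389.31 263.07
top0 pot 1292 461.84 238.86
top7 stapler 882 273.17 255.37
top7 blue 105 389.3 262.97
top7 pot 1289 461.88 238.78
```

View pics/s7.png

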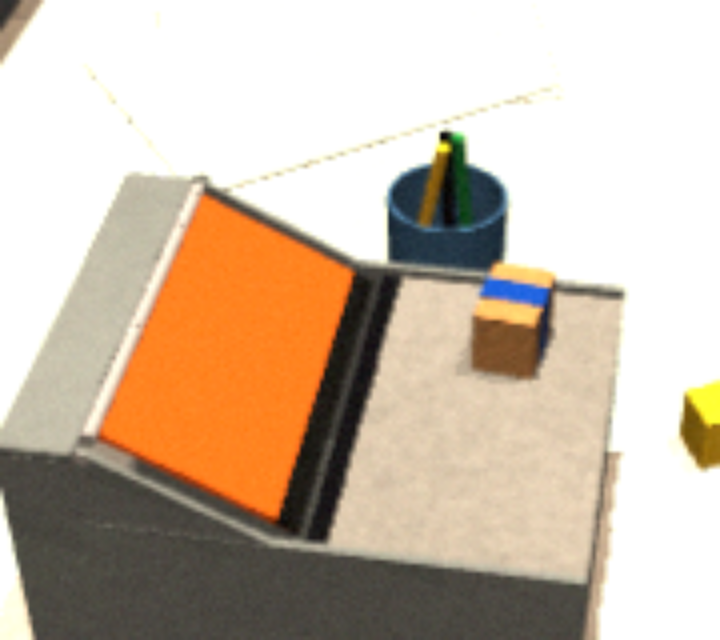

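View pics/t7.png

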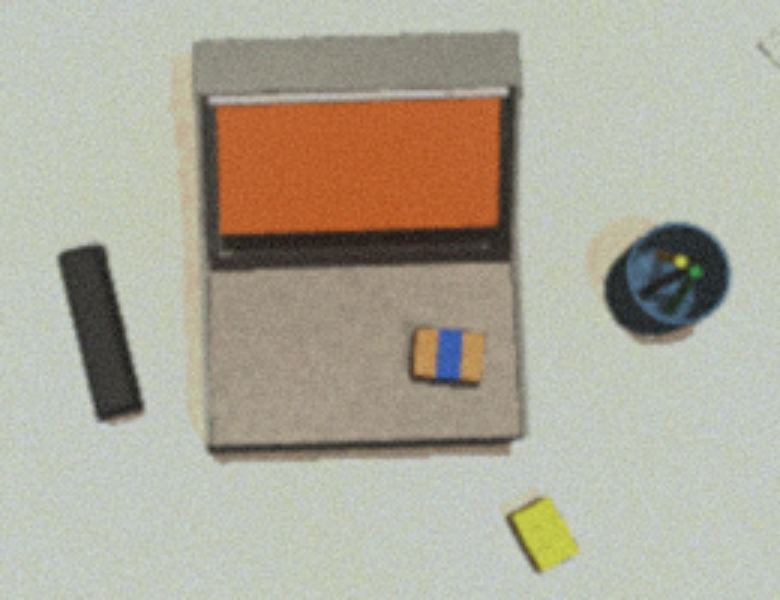

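Both views show the ledge without the red carton, the flap shut (0.002 rad), the blue carton at top-crop (449,355), and the pot and stapler within 0.1 px of where they started. I'm handing it in.

Run:
```python
from cell import *
print(workorder.sign_off(), state()["t"])
```

```text
the job is handed in; nothing more can be done
the job is handed in; nothing more can be done
```

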